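# Roll the edge trim of the instrument plinth home

### The job

The six short lengths of black edge trim along the front edge of the white instrument plinth stand proud of their rail. Take the hand roller out of its stand, roll it along the whole row with firm pressure until every length is fully home, without pressing hard enough to damage the rail (stay below 30 N), then put the roller back upright in its stand and let go. Touch the plinth and its trim with the roller only, and leave the other things where they are.

Things in the scene. Friction and masses are not known exactly. Their poses are not given: they have to be found in the camera images.
- roller_grip (a point): Centre of the hand roller's handle, a black upright square bar 26 x 26 mm, 56 mm tall (28 mm above and below this point). The loose roller weighs about 0.3 kg and is 102 mm tall. z points up the handle, x along the wheel's axle, y in the rolling direction. Directly below the handle is a flat guard 60 x 60 mm, 6 mm thick, its top 28 mm below this point.
- roller_wheel (a point): Centre of the roller's free-turning rubber wheel (36 mm in diameter, 26 mm wide along x), 56 mm straight below the handle's centre; its lowest point is 74 mm below the handle's centre. Two aluminium cheeks hold it below the guard (37 mm over both along x, 34 mm along y). Axes as the handle's.
- stand: Fixed grey roller stand left or right of the plinth: 100 x 100 mm foot, 6 mm thick, with an open square socket (inside 46 x 46 mm, walls 9 mm, rim 50 mm above the table). Origin under its centre, z up. Wheel and cheeks hang in the socket with about 4 mm of play, the guard flat on the rim, the handle's centre 84 mm above this origin. At the start the roller has the stand's yaw.
- plinth: Fixed white instrument plinth, 300 x 300 mm, panel 70 mm above the table; a balance, a slide column and a small jar stand on its rear part, nothing above the panel within 80 mm of the trim. Origin under its centre, on the table; x points from the front edge to the rear, y along the front edge. More than 30 N from the roller damages it.
- row_middle (a point): Middle of the row of black trim on the plinth's front edge, nominal top when fully home: 75 mm above the table, 131 mm before the plinth's centre. Axes as the plinth's. The row runs along y, 197 mm long, 18 mm wide. The rail under it was levelled by hand: the true tops lie up to 7.5 mm higher or lower than this point and slope along y by up to 0.02 rad, which no reading tells.
- wheel (a joint): Turning angle of the roller's wheel on its axle (rad), 0 at the start; it turns freely, 1 rad for each 18 mm rolled.
- trim0 (a joint): How far trim length 0 stands proud of home (m): 0 is fully home, 0.003 to 0.006 at the start. A black bar 32 mm long, 18 mm wide, 5 mm thick, its middle at y = -82.5 mm from the row's middle. It moves only up and down, gives way at 5 to 8 N, stays where it is pushed and stops hard when home.
- trim1 (a joint): How far trim length 1 stands proud of home (m): 0 is fully home, 0.003 to 0.006 at the start. A black bar 32 mm long, 18 mm wide, 5 mm thick, its middle at y = -49.5 mm from the row's middle. It moves only up and down, gives way at 5 to 8 N, stays where it is pushed and stops hard when home.
- trim2 (a joint): How far trim length 2 stands proud of home (m): 0 is fully home, 0.003 to 0.006 at the start. A black bar 32 mm long, 18 mm wide, 5 mm thick, its middle at y = -16.5 mm from the row's middle. It moves only up and down, gives way at 5 to 8 N, stays where it is pushed and stops hard when home.
- trim3 (a joint): How far trim length 3 stands proud of home (m): 0 is fully home, 0.003 to 0.006 at the start. A black bar 32 mm long, 18 mm wide, 5 mm thick, its middle at y = +16.5 mm from the row's middle. It moves only up and down, gives way at 5 to 8 N, stays where it is pushed and stops hard when home.
- trim4 (a joint): How far trim length 4 stands proud of home (m): 0 is fully home, 0.003 to 0.006 at the start. A black bar 32 mm long, 18 mm wide, 5 mm thick, its middle at y = +49.5 mm from the row's middle. It moves only up and down, gives way at 5 to 8 N, stays where it is pushed and stops hard when home.
- trim5 (a joint): How far trim length 5 stands proud of home (m): 0 is fully home, 0.003 to 0.006 at the start. A black bar 32 mm long, 18 mm wide, 5 mm thick, its middle at y = +82.5 mm from the row's middle. It moves only up and down, gives way at 5 to 8 N, stays where it is pushed and stops hard when home.
- jar: Bystander: small glass jar with a white lid on the plinth's panel, 44 mm wide, 50 mm tall; origin under its centre.
- calib_weight: Bystander: steel calibration weight, 38 mm in diameter, 45 mm tall; origin under its centre.
- cup: Bystander: white cup, 68 mm wide, 75 mm tall; origin under its centre.
- weight_box: Bystander (fixed): wooden block 100 x 100 x 35 mm with four brass weights up to 21 mm tall on it, on the opposite side of the plinth from the stand; origin under its centre.
Things that resemble listed ones, but are neither listed nor needed, are in the scene too. What is shaped like the part that bears roller_grip but blue or orange is not meant.

How it is judged:
On the way, in this order (a step that is already met when the one before it is completed fails the run):
1. the roller is lifted out of its stand (z of roller_grip in the frame of stand above 0.125 m), for 0.1 s.
2. the roller has rolled (its wheel turned by more than 3 rad) and presses on the plinth's trim with more than 4 N ((value of joint wheel above 3 rad or value of joint wheel below -3 rad) and contact force between roller and plinth above 4 N).
3. all six lengths are home within 1.5 mm (value of joint each of trim0, trim1, trim2, trim3, trim4, trim5 below 0.0015 m), for 0.2 s.
At the end, for the whole second after the job is handed in: All six lengths of trim are home within 1.5 mm, and the roller stands at rest and upright (within 0.1 rad) in its stand, its handle centred over the stand within 10 mm each way and its guard down on the rim (handle centre 79 to 88 mm above the stand's origin) (all of step 3 and x of roller_grip in the frame of stand between -0.01 and 0.01 m and y of roller_grip in the frame of stand between -0.01 and 0.01 m and z of roller_grip in the frame of stand between 0.079 and 0.088 m and angle between roller_grip's own z axis and vertical below 0.1 rad and linear speed of roller below 0.02 m/s); the robot touches nothing.
It fails at once if the roller pressed on the plinth or trim with more than 30 N (contact force between roller and plinth above 30 N).
It fails at once if the gripper or arm pressed on the plinth or its trim (contact force between the arm and plinth above 2 N).
It fails at once if the fingers pressed on the plinth or its trim (contact force between the fingers and plinth above 2 N).
It fails at once if a bystander was moved by more than 20 mm (distance of any of jar, calib_weight, cup from where it was at the start of the episode above 0.02 m).
It also fails if it takes over 67 s, if anything falls off the work surface, if the arm or the gripper's body presses on something with over 40 N, if the wrist force passes 120 N, or if a joint passes its speed limit or range.

### The arm

A 6-joint arm with a two-finger parallel gripper is mounted at the origin on the work surface. World frame = base frame: x ahead of the robot, y to its left, z up, the work surface at z = 0. Lengths are in m, angles in rad, forces in N, time in s.
With the tool pointing down it reaches from about 0.35 to 0.85 m from the base axis. Payload 8.1 kg.
Tool frame: the origin (TCP) lies at the very end of the fingers, on their centre line; the grasp point (between the pads) lies 19 mm behind it; z points along the fingers, y is the line along which they close (so a half turn about z gives the same grasp; the last joint's range is limited). The gripper opens to 93 mm and grips with 3 to 60 N. Pads are 15 mm wide; open, the fingers measure 128 mm over their backs; the gripper's body (75 mm by 188 mm) begins 65 mm behind the grasp point.
Start: joints at [-1.381, 0.13, 1.488, -0, 1.523, -0.085], TCP at [0.163, -0.577, 0.219] pointing down, gripper open.
Joint ranges: [-2.96, 2.96], [-0.89, 2.26], [0.02, 2.5], [-1.34, 4.48], [0, 2.73], [-2.66, 2.66]. Speed limits (rad/s): [2.39, 2.39, 2.79, 3.14, 3.14, 3.14].

### API

Orientations are given as a 3x3 rotation matrix whose columns are the frame's x, y, z axes.
In Python, from station import get_state, cams, order gives the robot as it stands.
- The arm moves only by the shell command python3 -m inch 'ROWS' [FORCE]. ROWS is JSON, a list of rows, each a list of 3 entries, a list of its own where there are three numbers: the shift along the tool's x, y, z in m, then the turn about the tool's z in rad, then the gripper command: -1 is fully open, 1 is shut, values between are in proportion. A call has 1 to 5 rows; each row shifts and turns the commanded pose from where the row before left it, along the tool's axes as they then stand; what a row does not reach is not made up. A row lasts 1/12 s, in which the tool goes at most 41.7 mm and 7.16 degrees, less where a joint would pass 70% of its speed; a pose out of reach is approached as far as the arm can. A call with a gripper value outside its range is refused whole. The fingers move at their own pace and stop on an object; FORCE is the grip in N (left out, the last holds). Time passes only in rows, so rows that do not move let the fingers close. It gives the time, the measured TCP pose, the force, the opening and the grip force at its end, in the units of the state.
- get_state(): the state, without advancing time (a new reading comes with each control period).
- cams.get_image(name): name is "scene" or "top" or "wrist"; returns the picture (384x512x3 uint8, red, green, blue); there is no depth.
- cams.camera_info(name): a dict with "fx", "fy", "cx", "cy" (pixels), "k1" (the pictures are not rectified: a ray, as slopes to the right and down, at radius r is drawn at 1 + k1 r^2 times it, then the intrinsics apply), "origin" and "rotation" of the camera in the world. Camera axes: x right, y down, z forward; pixel columns grow to the right and rows downward; lengths in m; the calibration is good to about 2 mm. A picture is of the moment at which its call begins: read the wrist's pose just before it. camera_info takes no time and is no camera call; for the wrist camera it gives the pose at the moment of the call.
- order.close_job(): hands the job in; it is judged then, once.
The state is a dict: "clock": time; "joint_pos": joint angles; "joint_velocities": joint speeds; "effort": joint torques, N m; "eef_pos": TCP position; "ee_rot": TCP orientation; "wrist_force": force on the tool from outside, world axes, zero at the start; "torque": the same for the moment, N m; "width": finger opening in m; "grip_force": force on a finger pad.
Only numpy, scipy, OpenCV 4.12 (cv2) and the standard library are available. Lean on these libraries where they do the work, as an engineer would, in place of code of your own. Each camera call takes 0.05 s, during which the arm holds its last target. There are 200 camera calls.

## Working session

There is one attempt and no reset: what is moved stays moved. The work goes in short steps, Python scripts to look and compute and a shell command to move; the robot and the scene stay as the last step left them, time stands still between calls to the robot, and variables do not carry over. Pictures are saved under pics/ and viewed, at most 10 in all, crops included, and the job is handed in when it is done.

```bash
ls; mkdir -p pics; cat > h.py <<'E'
import numpy as np, cv2
from station import get_state, cams, order
def ray(name,u,v,info=None):
    c=info or cams.camera_info(name)
    K=np.array([[c['fx'],0,c['cx']],[0,c['fy'],c['cy']],[0,0,1]],float)
    d=np.array([(u-c['cx'])/c['fx'],(v-c['cy'])/c['fy']]); s=d.copy()
    for _ in range(30): s=d/(1+c['k1']*(s@s))
    R=np.array(c['rotation'])
    return np.array(c['origin']),R@np.array([s[0],s[1],1.])
def onz(name,u,v,z,info=None):
    o,d=ray(name,u,v,info); return o+d*(z-o[2])/d[2]
def proj(name,p,info=None):
    c=info or cams.camera_info(name)
    q=np.array(c['rotation']).T@(np.array(p)-c['origin']); s=q[:2]/q[2]; s=s*(1+c['k1']*(s@s))
    return s[0]*c['fx']+c['cx'],s[1]*c['fy']+c['cy']
def tri(n1,p1,n2,p2):
    o,d=ray(n1,*p1); q,e=ray(n2,*p2)
    A=np.stack([d,-e],1); t=np.linalg.lstsq(A,q-o,rcond=None)[0]
    a=o+d*t[0]; b=q+e*t[1]; return (a+b)/2,np.linalg.norm(a-b)
E
python3 - <<'E'
from h import *
s=get_state(); print({k:np.round(v,3).tolist() for k,v in s.items()})
for n in('top','scene'):
    im=cams.get_image(n); cv2.imwrite(f'pics/{n}0.png',cv2.cvtColor(im,cv2.COLOR_RGB2BGR)); print(n,cams.camera_info(n))
a=[cv2.imread(f'pics/{n}0.png') for n in('top','scene')]
cv2.imwrite('pics/both0.png',cv2.resize(np.vstack(a),None,fx=.78,fy=.78))
E
```

```text
pics
{'clock': 0.0, 'joint_pos': [-1.381, 0.131, 1.489, -0.0, 1.523, -0.085], 'joint_velocities': [0.002, -0.001, -0.001, 0.0, -0.001, 0.0], 'effort': [-0.003, -55.984, -49.176, 0.077, 0.035, -0.0], 'eef_pos': [0.163, -0.577, 0.218], 'ee_rot': [[0.962, 0.271, -0.0], [0.271, -0.962, 0.002], [0.0, -0.002, -1.0]], 'wrist_force': [-0.189, -0.586, -0.056], 'torque': [0.02, -0.006, 0.001], 'grip_force': 0.0, 'width': 0.093}
top {'fx': 454.261936608647, 'fy': 454.261936608647, 'cx': 258.064024645524, 'cy': 189.00780306933427, 'k1': -0.02891070294491155, 'origin': array([0.33219804, 0.08434954, 1.332236  ]), 'rotation': array([[ 0.01044783, -0.99527326,  0.09655045],
       [-0.99991601, -0.00965814,  0.00864275],
       [-0.0076694 , -0.09663264, -0.99529057]])}
scene {'fx': 427.9036558116047, 'fy': 427.9036558116047, 'cx': 259.09389535744, 'cy': 198.07370800912602, 'k1': -0.15810129522654456, 'origin': array([1.20151317, 0.11213644, 0.90361099]), 'rotation': array([[-0.05182793,  0.74356643, -0.66665046],
       [ 0.99863663,  0.04275   , -0.02995543],
       [ 0.00622545, -0.66729409, -0.74476831]])}
```

View pics/top0.png

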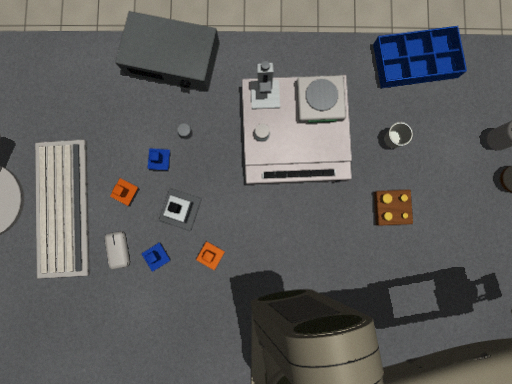

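View pics/scene0.png

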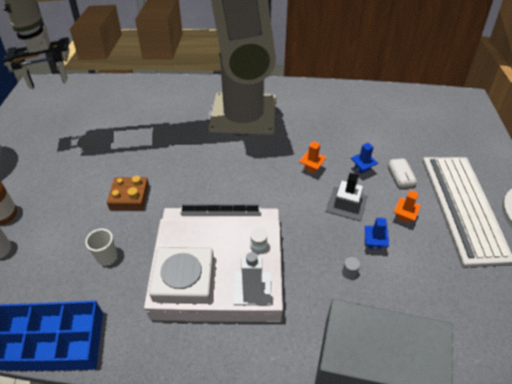

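The top view shows candidates: black handle with white guard in a grey stand at (177,208); blue ones at (158,159) and (155,257); orange at (124,192) and (210,256). By the description, the black one at (177,208) is the roller. The trim is at about (300,174), on the robot side of the plinth. I'll check with a close crop and measure.

```bash
python3 - <<'E'
from h import *
im=cv2.imread('pics/top0.png'); 
g=im.astype(int); V=g.max(2); S=V-g.min(2)
def comp(mask,box):
    m=np.zeros(mask.shape,np.uint8); x0,y0,x1,y1=box; m[y0:y1,x0:x1]=mask[y0:y1,x0:x1]
    n,l,st,c=cv2.connectedComponentsWithStats(m); i=1+st[1:,4].argmax(); 
    pts=np.argwhere(l==i)[:,::-1].astype(np.float32); return pts,c[i],st[i]
def rect(pts,z):
    w=np.array([onz('top',*p,z)[:2] for p in pts],np.float32); r=cv2.minAreaRect(w); return r
for nm,mask,box,z in [('handle',V<45,(160,190,200,228),.112),('guard',V>150,(155,185,205,232),.056),
  ('plinth',V>140,(230,65,365,190),.07),('trim',V<50,(250,160,345,188),.079)]:
    p,c,st=comp(mask,box); r=rect(p,z); print(nm,st,c.round(1),onz('top',*c,z).round(4),np.round(r[0],4),np.round(r[1],4),round(r[2],2))
# guard+handle union hull
hs=cv2.cvtColor(im,cv2.COLOR_BGR2GRAY)
a=cv2.resize(im[180:235,150:210],None,fx=6,fy=6,interpolation=cv2.INTER_CUBIC)
b=cv2.resize(im[150:195,235:360],None,fx=6,fy=6,interpolation=cv2.INTER_CUBIC)
cv2.imwrite('pics/crop1.png',np.vstack([np.pad(a,((0,0),(0,b.shape[1]-a.shape[1]),(0,0))),b]))
sc=cv2.imread('pics/scene0.png');V=sc.max(2)
p,c,st=comp(V<50,(335,165,365,200));print('scene handle',c,st)
print('proj', proj('scene',(0,0,0)))
E
```

```text
handle [168 202  13  11 100] [174.  207.5] [0.3984 0.3209 0.112 ] [0.3983 0.3209] [0.0318 0.0229] 72.28
guard [164 196  26  26 291] [177.7 208.6] [0.3984 0.3213 0.056 ] [0.3996 0.3247] [0.0584 0.0586] 72.37Traceback (most recent call last):
  File "<stdin>", line 12, in <module>
  File "<stdin>", line 9, in rect
  File "h.py", line 11, in onz
    o,d=ray(name,u,v,info); return o+d*(z-o[2])/d[2]
        ~~~^^^^^^^^^^^^^^^
  File "h.py", line 4, in ray
    c=info or cams.camera_info(name)
              ~~~~~~~~~~~~~~~~^^^^^^
ValueError: time passes only in moves, steps and waits
```

```bash
sed -i "s/c=info or cams.camera_info(name)/c=info or ci(name)/; 2a _C={}\ndef ci(n):\n    if n=='wrist': return cams.camera_info(n)\n    if n not in _C: _C[n]=cams.camera_info(n)\n    return _C[n]" h.py
cat >> h.py <<'E'
def comp(mask,box):
    m=np.zeros(mask.shape,np.uint8); x0,y0,x1,y1=box; m[y0:y1,x0:x1]=mask[y0:y1,x0:x1]
    n,l,st,c=cv2.connectedComponentsWithStats(m); i=1+st[1:,4].argmax()
    return np.argwhere(l==i)[:,::-1].astype(np.float32),c[i],st[i]
def rect(name,pts,z,info=None):
    info=info or ci(name)
    return cv2.minAreaRect(np.array([onz(name,*p,z,info)[:2] for p in pts],np.float32))
E
python3 - <<'E'
from h import *
im=cv2.imread('pics/top0.png'); 
V=im.max(2)
for nm,mask,box,z in [('handle',V<45,(160,190,200,228),.112),('guard',V>150,(155,185,205,232),.056),
  ('plinth',V>140,(230,65,365,190),.07),('trim',V<50,(250,160,345,188),.079)]:
    p,c,st=comp(mask,box); r=rect('top',p,z); print(nm,st,c.round(1),onz('top',*c,z).round(4),np.round(r[0],4),np.round(r[1],4),round(r[2],2))
a=cv2.resize(im[180:235,150:210],None,fx=6,fy=6,interpolation=cv2.INTER_CUBIC)
b=cv2.resize(im[150:195,235:360],None,fx=6,fy=6,interpolation=cv2.INTER_CUBIC)
cv2.imwrite('pics/crop1.png',np.vstack([np.pad(a,((0,0),(0,b.shape[1]-a.shape[1]),(0,0))),b]))
sc=cv2.imread('pics/scene0.png');V=sc.max(2)
p,c,st=comp(V<50,(335,165,365,200));print('scene handle',c,st)
p,c,st=comp(V<50,(175,200,265,218));print('scene trim',c,st)
E
```

```text
handle [168 202  13  11 100] [174.  207.5] [0.3984 0.3209 0.112 ] [0.3983 0.3209] [0.0318 0.0229] 72.28
guard [164 196  26  26 291] [177.7 208.6] [0.3984 0.3213 0.056 ] [0.3996 0.3247] [0.0584 0.0586] 72.37
plinth [ 242   75  110  108 8629] [295.2 132.1] [ 0.6173 -0.0079  0.07  ] [ 0.629  -0.0117] [0.2992 0.2989] 2.92
trim [264 170  70   8 391] [298.8 173.4] [ 0.4984 -0.0176  0.079 ] [ 0.4984 -0.0168] [0.0168 0.1926] 2.86
scene handle [351.72151899 182.34177215] [346 173  13  20 158]
scene trim [219.79726027 207.96712329] [183 206  75   5 365]
```

View pics/crop1.png

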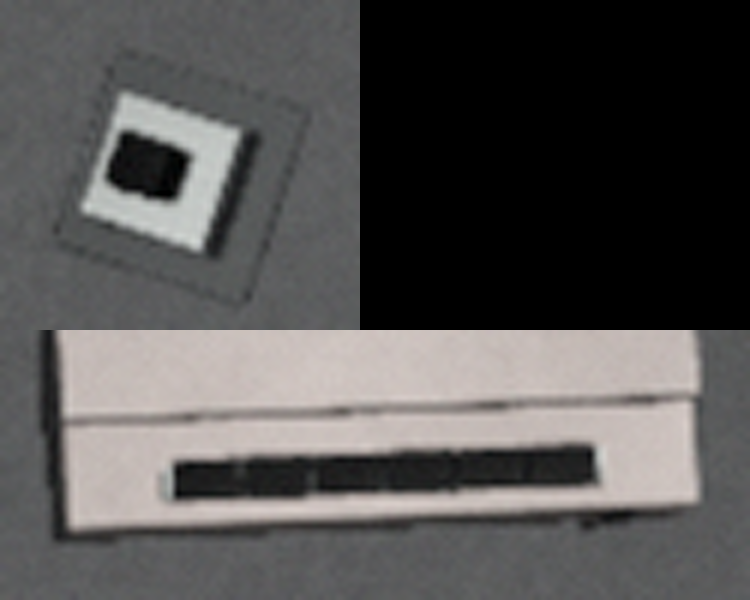

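The crop shows the black handle on the white guard in its grey socket, so the choice is confirmed. The lower half shows the six black trim lengths along the front edge. The guard is centred at (0.3996, 0.3247) with yaw about -17.6°, and the row at (0.498, -0.018) with yaw about 2.9°. I'll go above the roller.

```bash
A='x'
python3 -m inch '[[[0.027,-0.0254,-0.004],0,-1],[[0.027,-0.0254,-0.004],0,-1],[[0.027,-0.0254,-0.004],0,-1],[[0.027,-0.0254,-0.004],0,-1],[[0.027,-0.0254,-0.004],0,-1]]'
python3 -m inch '[[[0.027,-0.0254,0],0,-1],[[0.027,-0.0254,0],0,-1],[[0.027,-0.0254,0],0,-1],[[0.027,-0.0254,0],0,-1],[[0.027,-0.0254,0],0,-1]]'
python3 -m inch '[[[0.027,-0.0254,0],0,-1],[[0.027,-0.0254,0],0,-1],[[0.027,-0.0254,0],0,-1],[[0.027,-0.0254,0],0,-1],[[0.027,-0.0254,0],0,-1]]'
```

```text
clock: 0.52
eef_pos: [0.2587, -0.4168, 0.2382]
ee_rot: [[0.963, 0.271, -0.0], [0.271, -0.963, 0.001], [-0.0, -0.001, -1.0]]
wrist_force: [-0.1, 1.3, 0.4]
width: 0.093
grip_force: 0.0
clock: 0.93
eef_pos: [0.3541, -0.258, 0.2384]
ee_rot: [[0.963, 0.271, -0.0], [0.271, -0.963, 0.0], [-0.0, -0.0, -1.0]]
wrist_force: [0.3, 0.0, -0.2]
width: 0.0928
grip_force: 0.0
clock: 1.35
eef_pos: [0.4496, -0.099, 0.2384]
ee_rot: [[0.962, 0.271, -0.0], [0.271, -0.962, 0.0], [-0.0, -0.0, -1.0]]
wrist_force: [0.2, -0.8, 0.1]
width: 0.0929
grip_force: 0.0
```

```bash
python3 -m inch '[[[0.0056,-0.0352,0],0,-1],[[0.0056,-0.0352,0],0,-1],[[0.0056,-0.0352,0],0,-1],[[0.0056,-0.0352,0],0,-1]]' >/dev/null
python3 -m inch '[[[0.0056,-0.0352,0],0,-1],[[0.0056,-0.0352,0],0,-1],[[0.0056,-0.0352,0],0,-1],[[0.0056,-0.0352,0],0,-1]]' >/dev/null
python3 -m inch '[[[0.0056,-0.0352,0],0,-1],[[0.0056,-0.0352,0],0,-1],[[0.0056,-0.0352,0],0,-1],[[0.0056,-0.0352,0],0,-1]]'
python3 -m inch '[[[0,0,0],-0.122,-1],[[0,0,0],-0.122,-1],[[0,0,0],-0.122,-1],[[0,0,0],-0.122,-1],[[0,0,0],-0.122,-1]]' >/dev/null
python3 -m inch '[[[0,0,0],-0.122,-1],[[0,0,0],-0.122,-1],[[0,0,0],-0.122,-1],[[0,0,0],-0.122,-1],[[0,0,0],-0.122,-1]]' >/dev/null
python3 -m inch '[[[0,0,0],-0.122,-1],[[0,0,0],-0.122,-1],[[0,0,0],-0.122,-1],[[0,0,0],-0.122,-1],[[0,0,0],-0.122,-1]]' >/dev/null
python3 -m inch '[[[0,0,0],-0.122,-1],[[0,0,0],-0.122,-1],[[0,0,0],-0.122,-1],[[0,0,0],-0.122,-1],[[0,0,0],-0.122,-1]]' >/dev/null
python3 -m inch '[[[0,0,0],-0.12,-1],[[0,0,0],0,-1]]'
python3 - <<'E'
from h import *
i=cams.camera_info('wrist');im=cv2.cvtColor(cams.get_image('wrist'),cv2.COLOR_RGB2BGR);cv2.imwrite('pics/w1.png',im)
import pickle;pickle.dump(i,open('w1.pkl','wb'));print(i)
for z,q in((.112,(.3996,.3247)),(.056,(.3996,.3247)),(.0,(.3996,.3247))):print(proj('wrist',(*q,z),i))
E
```

```text
clock: 2.35
eef_pos: [0.3985, 0.3256, 0.2383]
ee_rot: [[0.962, 0.272, -0.0], [0.272, -0.962, -0.0], [-0.0, 0.0, -1.0]]
wrist_force: [1.2, -0.9, -0.1]
width: 0.0932
grip_force: 0.0
clock: 4.18
eef_pos: [0.3991, 0.3237, 0.2382]
ee_rot: [[-0.955, 0.296, -0.001], [0.296, 0.955, -0.001], [0.001, -0.001, -1.0]]
wrist_force: [-0.5, -0.5, 0.3]
width: 0.093
grip_force: 0.0
{'fx': 286.8098282584775, 'fy': 286.8098282584775, 'cx': 251.50113691191893, 'cy': 192.33241903716404, 'k1': -0.061286707864907225, 'origin': array([0.31698348, 0.34857547, 0.40389842]), 'rotation': array([[ 2.96460879e-01,  9.10694118e-01,  2.87658081e-01],
       [ 9.55044850e-01, -2.82526411e-01, -8.98229425e-02],
       [-5.30220237e-04,  3.01355357e-01, -9.53511755e-01]])}
(np.float64(253.2405825389984), np.float64(186.69388548871777))
(np.float64(253.00434643056332), np.float64(174.00640765776294))
(np.float64(252.8293518235479), np.float64(164.62334416920137))
```

View pics/w1.png

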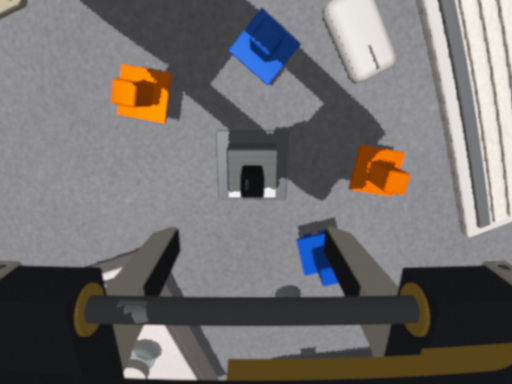

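The wrist view shows the roller's handle at (252,180), square to the gripper, matching the projected (253,187). Its column agrees within 1 mm. Next I descend and grip.

```bash
python3 -m inch '[[[0,0.001,0.035],0,-1],[[0,0,0.035],0,-1],[[0,0,0.035],0,-1],[[0,0,0.035],0,-1],[[0,0,0.02],0,-1]]' >/dev/null
python3 -m inch '[[[0,0,0.013],0,-1],[[0,0,0],0,-1]]' 
python3 -m inch '[[[0,0,0],0,0.6],[[0,0,0],0,0.6],[[0,0,0],0,0.6],[[0,0,0],0,0.8],[[0,0,0],0,1]]' 15
python3 -m inch '[[[0,0,0],0,1],[[0,0,0],0,1],[[0,0,0],0,1],[[0,0,0],0,1],[[0,0,0],0,1]]' 50
```

```text
clock: 4.82
eef_pos: [0.397, 0.3231, 0.0616]
ee_rot: [[-0.952, 0.306, -0.006], [0.306, 0.952, -0.004], [0.004, -0.005, -1.0]]
wrist_force: [-1.1, 0.1, -0.4]
width: 0.0929
grip_force: 0.0
clock: 5.23
eef_pos: [0.4004, 0.3254, 0.0669]
ee_rot: [[-0.953, 0.302, 0.002], [0.302, 0.953, 0.001], [-0.001, 0.002, -1.0]]
wrist_force: [-0.5, -0.2, -0.1]
width: 0.064
grip_force: 0.0
clock: 5.65
eef_pos: [0.3996, 0.3248, 0.0656]
ee_rot: [[-0.953, 0.302, -0.0], [0.302, 0.953, -0.0], [0.0, -0.0, -1.0]]
wrist_force: [-0.5, 0.7, 0.2]
width: 0.0312
grip_force: 0.0
```

```bash
python3 -m inch '[[[0,0,0],0,1],[[0,0,0],0,1],[[0,0,0],0,1],[[0,0,0],0,1]]' 50
python3 -m inch '[[[0,0,-0.006],0,1],[[0,0,-0.012],0,1],[[0,0,-0.018],0,1],[[0,0,-0.02],0,1],[[0,0,-0.02],0,1]]'
python3 -m inch '[[[0,0,-0.02],0,1],[[0,0,-0.02],0,1],[[0,0,-0.01],0,1],[[0,0,0],0,1],[[0,0,0],0,1]]'
python3 - <<'E'
from h import *
im=cv2.cvtColor(cams.get_image('scene'),cv2.COLOR_RGB2BGR)
u,v=map(int,proj('scene',(.40,.325,.18)));print(u,v)
cv2.imwrite('pics/s1.png',cv2.resize(im[v-70:v+80,u-80:u+80],None,fx=4,fy=4,interpolation=cv2.INTER_CUBIC))
E
```

```text
clock: 5.98
eef_pos: [0.3995, 0.3248, 0.0656]
ee_rot: [[-0.953, 0.302, -0.0], [0.302, 0.953, -0.0], [0.0, -0.0, -1.0]]
wrist_force: [-0.2, -0.5, 0.2]
width: 0.0257
grip_force: 50.0
clock: 6.4
eef_pos: [0.3993, 0.3247, 0.143]
ee_rot: [[-0.953, 0.302, -0.001], [0.302, 0.953, -0.0], [0.0, -0.0, -1.0]]
wrist_force: [-0.2, 0.5, -3.3]
width: 0.026
grip_force: 50.0
clock: 6.82
eef_pos: [0.3998, 0.325, 0.192]
ee_rot: [[-0.953, 0.302, 0.001], [0.302, 0.953, 0.001], [-0.001, 0.001, -1.0]]
wrist_force: [0.3, -1.3, -4.6]
width: 0.0255
grip_force: 50.0
358 156
```

View pics/s1.png

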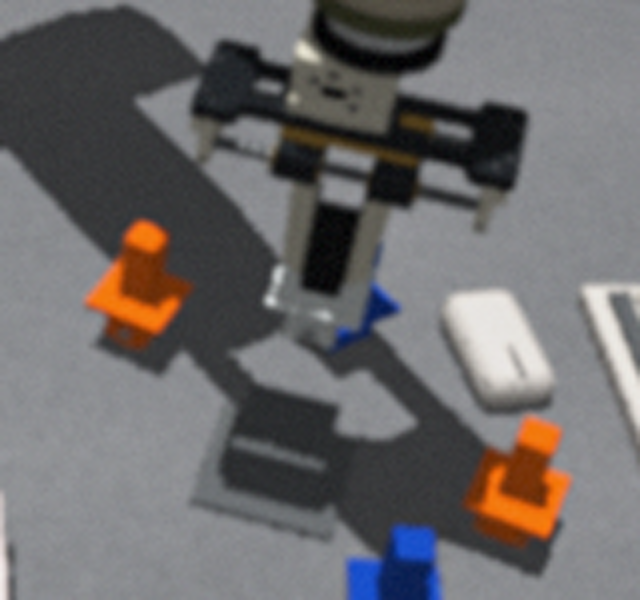

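```bash
python3 - <<'E'
from h import *
im=cv2.imread('pics/s1.png',0); print(cv2.resize(im,(160,150),interpolation=cv2.INTER_AREA)[64:92,64:98])
for z in (.1855,.155+.03,.129): print(proj('scene',(.40,.325,z)))
E
```

```text
[[ 56  56  56  55  68  91 104 100  95  95  92  72  42  14   8  11  10  13
   15  13   9   8  22  51  83  93  96  96  90  80  85 119 140 145]
 [ 58  55  54  54  62  85 103 101  95  96  90  66  38  14  11  10  10  12
   10  10  14  13  31  59  84  92  98  94  87  78  91 125 140 143]
 [ 56  56  51  59  87 126 138 118 102  96  85  60  30  11   8  11   9   8
    9  14  10  12  36  69  88  96  96  95  91  85 105 131 140 140]
 [ 55  56  54  69 125 174 171 132 107  96  83  55  24  10   9  11   9  11
    7  11  10  16  41  72  88  95  93  94  94 100 121 137 142 142]
 [ 59  56  53  79 151 193 171 125 106 101  85  52  23  14  12   6  12  11
    9   8   6  21  50  77  92  96  94  96  96 106 129 142 145 143]
 [ 55  55  57  87 158 193 160 114 105 104  86  55  22  10  10   9  12   8
    8  11   8  27  58  84  93  97  97  97  97 106 130 143 146 144]
 [ 54  54  55  89 149 177 146 111 105 104  85  51  18  11   7   8  12   7
   10  10  16  41  70  92  95  99 101  98  95 105 127 142 143 143]
 [ 56  53  63 104 145 149 122 107 106 103  88  57  28  16  12  12   7   6
    9   9  27  59  87  97 101 104 104  
[... 2342 characters left out ...]
 91  66  54  49
   50  49  54  55  54  54  57  56  56  56  56  58  57  56  53  55]
 [142 141 143 137 139 139 139 139 139 140 142 138 138 134 120  91  69  56
   52  56  55  55  56  58  56  56  56  58  57  56  55  55  56  54]
 [140 141 140 141 141 142 142 140 141 142 141 140 140 140 136 119  93  69
   56  56  57  55  56  55  56  57  56  57  57  57  57  56  58  58]
 [141 139 139 142 141 139 141 141 140 141 140 137 138 142 140 138 121  90
   68  55  55  53  54  54  60  65  65  65  61  59  57  57  58  57]]
(np.float64(358.56717595410623), np.float64(155.16455299576288))
(np.float64(358.5328524869977), np.float64(155.31172525359906))
(np.float64(354.80444254860663), np.float64(171.20437179441444))
```

```bash
python3 -m inch '[[[-0.0169,-0.022,0],0,1],[[-0.0169,-0.022,0],0,1],[[-0.0169,-0.022,0],0,1],[[-0.0169,-0.022,0],0,1],[[-0.0169,-0.022,0],0,1]]' >/dev/null
python3 -m inch '[[[-0.0169,-0.022,0],0,1],[[-0.0169,-0.022,0],0,1],[[-0.0169,-0.022,0],0,1],[[-0.0169,-0.022,0],0,1],[[-0.0169,-0.022,0],0,1]]' >/dev/null
python3 -m inch '[[[0,0,0],-0.119,1],[[0,0,0],-0.119,1],[[0,0,0],-0.119,1],[[0,0,0],0,1],[[0,0,0],0,1]]'
python3 - <<'E'
from h import *
im=cv2.cvtColor(cams.get_image('scene'),cv2.COLOR_RGB2BGR)
u,v=map(int,proj('scene',(.494,.065,.15)));print(u,v)
cv2.imwrite('pics/s2.png',cv2.resize(im[v-45:v+45,u-60:u+60],None,fx=6,fy=6,interpolation=cv2.INTER_CUBIC))
E
```

```text
clock: 8.12
eef_pos: [0.4934, 0.064, 0.19]
ee_rot: [[-0.999, -0.046, -0.003], [-0.046, 0.999, -0.0], [0.003, 0.0, -1.0]]
wrist_force: [-0.8, -0.5, -4.5]
width: 0.0256
grip_force: 50.0
252 187
```

View pics/s2.png

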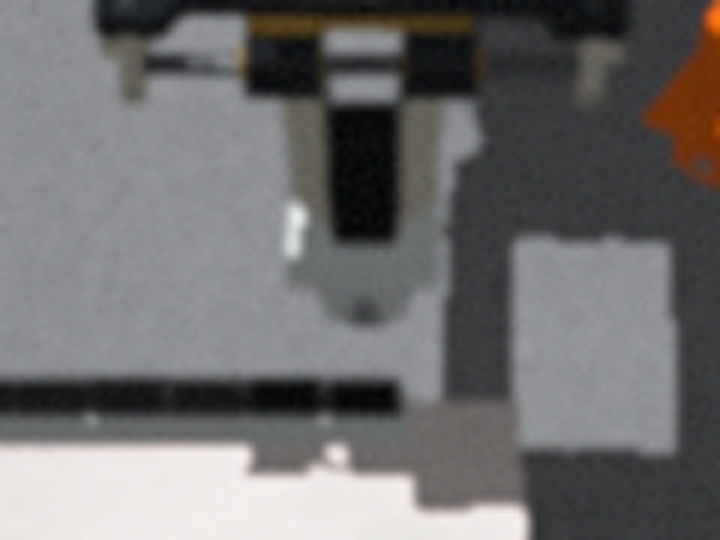

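The crop shows the rounded cheek facing the camera with the axle end at (362,310). The axle is therefore along x and the rolling direction runs along the row; the trim is below at (365,398). Next is a guarded descent.

```bash
cat > ok.py <<'E'
# exit 0 while the press force (wrist fz minus weight) is below argv[1]
import sys
from station import get_state
s=get_state(); f=s['wrist_force'][2]+3.2
print('t %.2f x %.4f y %.4f z %.4f fz %.1f fx %.1f fy %.1f'%(s['clock'],*s['eef_pos'],f,*s['wrist_force'][:2]))
sys.exit(f>float(sys.argv[1]))
E
python3 -m inch '[[[0,0,0.01],0,1],[[0,0,0.012],0,1],[[0,0,0.01],0,1],[[0,0,0.006],0,1],[[0,0,0],0,1]]' >/dev/null; python3 ok.py 4 &&
python3 -m inch '[[[0,0,0],0,1],[[0,0,0],0,1],[[0,0,0.002],0,1],[[0,0,0],0,1]]' >/dev/null && python3 ok.py 4 &&
python3 -m inch '[[[0,0,0.001],0,1],[[0,0,0.001],0,1]]' >/dev/null && python3 ok.py 3.5 &&
python3 -m inch '[[[0,0,0.001],0,1],[[0,0,0.001],0,1]]' >/dev/null && python3 ok.py 3.5 &&
python3 -m inch '[[[0,0,0.001],0,1],[[0,0,0.001],0,1]]' >/dev/null && python3 ok.py 3.5 &&
python3 -m inch '[[[0,0,0.001],0,1],[[0,0,0.001],0,1]]' >/dev/null && python3 ok.py 3.5 &&
python3 -m inch '[[[0,0,0.001],0,1],[[0,0,0.001],0,1]]' >/dev/null && python3 ok.py 3.5 &&
python3 -m inch '[[[0,0,0.001],0,1],[[0,0,0.001],0,1]]' >/dev/null && python3 ok.py 3.5 &&
python3 -m inch '[[[0,0,0.001],0,1],[[0,0,0.001],0,1]]' >/dev/null && python3 ok.py 3.5 &&
python3 -m inch '[[[0,0,0.001],0,1],[[0,0,0.001],0,1]]' >/dev/null && python3 ok.py 3.5
```

```text
t 8.58 x 0.4925 y 0.0641 z 0.1507 fz -1.1 fx -0.0 fy 0.4False
```

```bash
sed -i 's/sys.exit(.*/sys.exit(int(f>float(sys.argv[1])))/' ok.py
python3 -m inch '[[[0,0,0],0,1],[[0,0,0],0,1],[[0,0,0.002],0,1],[[0,0,0],0,1]]' >/dev/null && python3 ok.py 4 &&
python3 -m inch '[[[0,0,0.001],0,1],[[0,0,0.001],0,1]]' >/dev/null && python3 ok.py 3.5 &&
python3 -m inch '[[[0,0,0.001],0,1],[[0,0,0.001],0,1]]' >/dev/null && python3 ok.py 3.5 &&
python3 -m inch '[[[0,0,0.001],0,1],[[0,0,0.001],0,1]]' >/dev/null && python3 ok.py 3.5 &&
python3 -m inch '[[[0,0,0.001],0,1],[[0,0,0.001],0,1]]' >/dev/null && python3 ok.py 3.5 &&
python3 -m inch '[[[0,0,0.001],0,1],[[0,0,0.001],0,1]]' >/dev/null && python3 ok.py 3.5 &&
python3 -m inch '[[[0,0,0.001],0,1],[[0,0,0.001],0,1]]' >/dev/null && python3 ok.py 3.5 &&
python3 -m inch '[[[0,0,0.001],0,1],[[0,0,0.001],0,1]]' >/dev/null && python3 ok.py 3.5 &&
python3 -m inch '[[[0,0,0.001],0,1],[[0,0,0.001],0,1]]' >/dev/null && python3 ok.py 3.5
```

```text
t 8.92 x 0.4946 y 0.0641 z 0.1519 fz -0.3 fx -0.8 fy 0.8
t 9.08 x 0.4945 y 0.0641 z 0.1499 fz 0.4 fx 0.1 fy -0.3
t 9.25 x 0.4943 y 0.0641 z 0.1476 fz -0.9 fx 0.1 fy 0.2
t 9.42 x 0.4943 y 0.0641 z 0.1455 fz -0.8 fx 0.1 fy 0.6
t 9.58 x 0.4943 y 0.0641 z 0.1435 fz -0.6 fx 0.5 fy 0.7
t 9.75 x 0.4943 y 0.0641 z 0.1415 fz -1.7 fx 0.1 fy -0.1
t 9.92 x 0.4943 y 0.0641 z 0.1396 fz -1.1 fx -0.7 fy -0.1
t 10.08 x 0.4943 y 0.0641 z 0.1375 fz -0.1 fx 0.1 fy -0.4
t 10.25 x 0.4943 y 0.0641 z 0.1355 fz -0.2 fx -0.3 fy -0.4
```

```bash
sed -i 's/+3.2/+3.8/' ok.py
python3 -m inch '[[[0,0,0.001],0,1],[[0,0,0.001],0,1]]' >/dev/null && python3 ok.py 3 &&
python3 -m inch '[[[0,0,0.001],0,1]]' >/dev/null && python3 ok.py 3 &&
python3 -m inch '[[[0,0,0.001],0,1]]' >/dev/null && python3 ok.py 3 &&
python3 -m inch '[[[0,0,0.001],0,1]]' >/dev/null && python3 ok.py 3 &&
python3 -m inch '[[[0,0,0.001],0,1]]' >/dev/null && python3 ok.py 3 &&
python3 -m inch '[[[0,0,0.001],0,1]]' >/dev/null && python3 ok.py 3 &&
python3 -m inch '[[[0,0,0.001],0,1]]' >/dev/null && python3 ok.py 3 &&
python3 -m inch '[[[0,0,0.001],0,1]]' >/dev/null && python3 ok.py 3 &&
python3 -m inch '[[[0,0,0.001],0,1]]' >/dev/null && python3 ok.py 3 &&
python3 -m inch '[[[0,0,0.001],0,1]]' >/dev/null && python3 ok.py 3 &&
python3 -m inch '[[[0,0,0.001],0,1]]' >/dev/null && python3 ok.py 3
```

```text
t 10.42 x 0.4946 y 0.0642 z 0.1341 fz 6.6 fx -1.7 fy 1.3
```

```bash
python3 -m inch '[[[0,0,0],0,1]]' >/dev/null && python3 ok.py 9 &&
python3 -m inch '[[[0,0,0.0005],0,1]]' >/dev/null && python3 ok.py 9 &&
python3 -m inch '[[[0,0,0.0005],0,1]]' >/dev/null && python3 ok.py 9.5 &&
python3 -m inch '[[[0,0,0.0005],0,1]]' >/dev/null && python3 ok.py 9.5 &&
python3 -m inch '[[[0,0,0.0005],0,1]]' >/dev/null && python3 ok.py 9.5 &&
python3 -m inch '[[[0,0,0.0005],0,1]]' >/dev/null && python3 ok.py 9.5 &&
python3 -m inch '[[[0,0,0.0005],0,1]]' >/dev/null && python3 ok.py 9.5 &&
python3 -m inch '[[[0,0,0.0005],0,1]]' >/dev/null && python3 ok.py 9.5 &&
python3 -m inch '[[[0,0,0.0005],0,1]]' >/dev/null && python3 ok.py 9.5 &&
python3 -m inch '[[[0,0,0.0005],0,1]]' >/dev/null && python3 ok.py 9.5
```

```text
t 10.50 x 0.4946 y 0.0641 z 0.1342 fz 5.7 fx -0.9 fy -0.4
t 10.58 x 0.4947 y 0.0641 z 0.1339 fz 7.1 fx -2.0 fy 0.4
t 10.67 x 0.4946 y 0.0641 z 0.1333 fz 7.8 fx -2.4 fy 0.6
t 10.75 x 0.4946 y 0.0641 z 0.1326 fz 6.8 fx -2.4 fy -0.2
t 10.83 x 0.4945 y 0.0641 z 0.1320 fz 6.6 fx -2.3 fy 0.4
t 10.92 x 0.4945 y 0.0641 z 0.1314 fz 7.7 fx -0.8 fy 0.5
t 11.00 x 0.4945 y 0.0641 z 0.1308 fz 7.2 fx -1.4 fy -0.3
t 11.08 x 0.4945 y 0.0641 z 0.1302 fz 8.6 fx -1.8 fy -0.2
t 11.17 x 0.4944 y 0.0641 z 0.1296 fz 7.2 fx -0.4 fy 0.2
t 11.25 x 0.4945 y 0.0641 z 0.1293 fz 9.6 fx -0.2 fy 0.7
```

```bash
python3 -m inch '[[[0,0,0.0004],0,1]]' >/dev/null && python3 ok.py 13 &&
python3 -m inch '[[[0,0,0.0004],0,1]]' >/dev/null && python3 ok.py 13 &&
python3 -m inch '[[[0,0,0.0004],0,1]]' >/dev/null && python3 ok.py 13 &&
python3 -m inch '[[[0,0,0.0004],0,1]]' >/dev/null && python3 ok.py 13 &&
python3 -m inch '[[[0,0,0.0004],0,1]]' >/dev/null && python3 ok.py 13; python3 -m inch '[[[0,0,0],0,1]]' >/dev/null; python3 ok.py 13
```

```text
t 11.33 x 0.4946 y 0.0641 z 0.1291 fz 10.6 fx -1.6 fy 0.9
t 11.42 x 0.4946 y 0.0641 z 0.1289 fz 11.6 fx -2.3 fy 1.2
t 11.50 x 0.4947 y 0.0642 z 0.1286 fz 12.8 fx -2.8 fy 0.1
t 11.58 x 0.4948 y 0.0642 z 0.1284 fz 14.7 fx -2.7 fy 0.1
t 11.67 x 0.4948 y 0.0642 z 0.1285 fz 13.9 fx -3.0 fy 1.3
```

```bash
sed -i 's/^sys.exit.*/lo=float(sys.argv[2]) if len(sys.argv)>2 else -99\nsys.exit(int(f>float(sys.argv[1]) or f<lo))/' ok.py
python3 -m inch '[[[0,-0.0015,0],0,1],[[0,-0.002,0],0,1]]' >/dev/null && python3 ok.py 18 11 &&
python3 -m inch '[[[0,-0.002,0],0,1],[[0,-0.002,0],0,1]]' >/dev/null && python3 ok.py 18 11 &&
python3 -m inch '[[[0,-0.0025,0],0,1],[[0,-0.0025,0],0,1]]' >/dev/null && python3 ok.py 18 11 &&
python3 -m inch '[[[0,-0.0025,0],0,1],[[0,-0.0025,0],0,1]]' >/dev/null && python3 ok.py 18 11 &&
python3 -m inch '[[[0,-0.003,0],0,1],[[0,-0.003,0],0,1]]' >/dev/null && python3 ok.py 18 11 &&
python3 -m inch '[[[0,-0.003,0],0,1],[[0,-0.003,0],0,1]]' >/dev/null && python3 ok.py 18 11 &&
python3 -m inch '[[[0,-0.003,0],0,1],[[0,-0.003,0],0,1]]' >/dev/null && python3 ok.py 18 11
```

```text
t 11.83 x 0.4950 y 0.0608 z 0.1286 fz 15.6 fx -3.4 fy 0.4
t 12.00 x 0.4952 y 0.0577 z 0.1288 fz 16.6 fx -4.7 fy 8.1
t 12.17 x 0.4956 y 0.0530 z 0.1289 fz 15.9 fx -3.0 fy 4.4
t 12.33 x 0.4960 y 0.0471 z 0.1290 fz 16.3 fx -2.9 fy 1.8
t 12.50 x 0.4963 y 0.0407 z 0.1291 fz 19.1 fx -4.8 fy 1.7
```

```bash
python3 -m inch '[[[0,-0.002,-0.0006],0,1],[[0,-0.003,-0.00006],0,1]]' >/dev/null && python3 ok.py 18.5 11 &&
python3 -m inch '[[[0,-0.003,-0.00006],0,1],[[0,-0.003,-0.00006],0,1]]' >/dev/null && python3 ok.py 18 11 &&
python3 -m inch '[[[0,-0.003,-0.00006],0,1],[[0,-0.003,-0.00006],0,1]]' >/dev/null && python3 ok.py 18 11 &&
python3 -m inch '[[[0,-0.003,-0.00006],0,1],[[0,-0.003,-0.00006],0,1]]' >/dev/null && python3 ok.py 18 11 &&
python3 -m inch '[[[0,-0.003,-0.00006],0,1],[[0,-0.003,-0.00006],0,1]]' >/dev/null && python3 ok.py 18 11 &&
python3 -m inch '[[[0,-0.003,-0.00006],0,1],[[0,-0.003,-0.00006],0,1]]' >/dev/null && python3 ok.py 18 11 &&
python3 -m inch '[[[0,-0.003,-0.00006],0,1],[[0,-0.003,-0.00006],0,1]]' >/dev/null && python3 ok.py 18 11
```

```text
t 12.67 x 0.4965 y 0.0357 z 0.1295 fz 15.1 fx -2.7 fy 0.7
t 12.83 x 0.4968 y 0.0296 z 0.1297 fz 16.0 fx -2.9 fy 0.2
t 13.00 x 0.4971 y 0.0237 z 0.1298 fz 18.3 fx -3.8 fy 5.4
```

```bash
python3 -m inch '[[[0,-0.003,-0.0003],0,1],[[0,-0.003,-0.00007],0,1]]' >/dev/null && python3 ok.py 19.5 11 &&
python3 -m inch '[[[0,-0.003,-0.00007],0,1],[[0,-0.003,-0.00007],0,1]]' >/dev/null && python3 ok.py 19.5 11 &&
python3 -m inch '[[[0,-0.003,-0.00007],0,1],[[0,-0.003,-0.00007],0,1]]' >/dev/null && python3 ok.py 19.5 11 &&
python3 -m inch '[[[0,-0.003,-0.00007],0,1],[[0,-0.003,-0.00007],0,1]]' >/dev/null && python3 ok.py 19.5 11 &&
python3 -m inch '[[[0,-0.003,-0.00007],0,1],[[0,-0.003,-0.00007],0,1]]' >/dev/null && python3 ok.py 19.5 11 &&
python3 -m inch '[[[0,-0.003,-0.00007],0,1],[[0,-0.003,-0.00007],0,1]]' >/dev/null && python3 ok.py 19.5 11 &&
python3 -m inch '[[[0,-0.003,-0.00007],0,1],[[0,-0.003,-0.00007],0,1]]' >/dev/null && python3 ok.py 19.5 11 &&
python3 -m inch '[[[0,-0.003,-0.00007],0,1],[[0,-0.003,-0.00007],0,1]]' >/dev/null && python3 ok.py 19.5 11 &&
python3 -m inch '[[[0,-0.003,-0.00007],0,1],[[0,-0.003,-0.00007],0,1]]' >/dev/null && python3 ok.py 19.5 11 &&
python3 -m inch '[[[0,-0.003,-0.00007],0,1],[[0,-0.003,-0.00007],0,1]]' >/dev/null && python3 ok.py 19.5 11
```

```text
t 13.17 x 0.4973 y 0.0185 z 0.1301 fz 13.7 fx -2.4 fy 4.4
t 13.33 x 0.4977 y 0.0118 z 0.1301 fz 13.5 fx -2.0 fy 0.6
t 13.50 x 0.4981 y 0.0055 z 0.1303 fz 13.0 fx -2.3 fy 0.4
t 13.67 x 0.4984 y -0.0005 z 0.1304 fz 13.1 fx -1.5 fy -0.2
t 13.83 x 0.4986 y -0.0065 z 0.1304 fz 11.7 fx -0.8 fy 0.2
t 14.00 x 0.4989 y -0.0115 z 0.1305 fz 12.1 fx -1.8 fy 5.3
t 14.17 x 0.4992 y -0.0180 z 0.1305 fz 10.7 fx -1.0 fy 1.6
```

```bash
python3 -m inch '[[[0,-0.003,0.0004],0,1],[[0,-0.003,-0.00004],0,1]]' >/dev/null && python3 ok.py 19.5 11 &&
python3 -m inch '[[[0,-0.003,-0.00004],0,1],[[0,-0.003,-0.00004],0,1]]' >/dev/null && python3 ok.py 19.5 11 &&
python3 -m inch '[[[0,-0.003,-0.00004],0,1],[[0,-0.003,-0.00004],0,1]]' >/dev/null && python3 ok.py 19.5 11 &&
python3 -m inch '[[[0,-0.003,-0.00004],0,1],[[0,-0.003,-0.00004],0,1]]' >/dev/null && python3 ok.py 19.5 11 &&
python3 -m inch '[[[0,-0.003,-0.00004],0,1],[[0,-0.003,-0.00004],0,1]]' >/dev/null && python3 ok.py 19.5 11 &&
python3 -m inch '[[[0,-0.003,-0.00004],0,1],[[0,-0.003,-0.00004],0,1]]' >/dev/null && python3 ok.py 19.5 11 &&
python3 -m inch '[[[0,-0.003,-0.00004],0,1],[[0,-0.003,-0.00004],0,1]]' >/dev/null && python3 ok.py 19.5 11 &&
python3 -m inch '[[[0,-0.003,-0.00004],0,1],[[0,-0.003,-0.00004],0,1]]' >/dev/null && python3 ok.py 19.5 11 &&
python3 -m inch '[[[0,-0.003,-0.00004],0,1],[[0,-0.003,-0.00004],0,1]]' >/dev/null && python3 ok.py 19.5 11 &&
python3 -m inch '[[[0,-0.003,-0.00004],0,1],[[0,-0.003,-0.00004],0,1]]' >/dev/null && python3 ok.py 19.5 11
```

```text
t 14.33 x 0.4996 y -0.0245 z 0.1304 fz 13.2 fx -0.9 fy 1.0
t 14.50 x 0.4999 y -0.0305 z 0.1304 fz 11.3 fx -0.7 fy 0.4
t 14.67 x 0.5001 y -0.0365 z 0.1304 fz 10.7 fx -0.0 fy -0.4
```

```bash
python3 -m inch '[[[0,-0.003,0.0004],0,1],[[0,-0.003,0],0,1]]' >/dev/null && python3 ok.py 19.5 11 &&
python3 -m inch '[[[0,-0.003,0],0,1],[[0,-0.003,0],0,1]]' >/dev/null && python3 ok.py 19.5 11 &&
python3 -m inch '[[[0,-0.003,0],0,1],[[0,-0.003,0],0,1]]' >/dev/null && python3 ok.py 19.5 11 &&
python3 -m inch '[[[0,-0.003,0],0,1],[[0,-0.003,0],0,1]]' >/dev/null && python3 ok.py 19.5 11 &&
python3 -m inch '[[[0,-0.003,0],0,1],[[0,-0.003,0],0,1]]' >/dev/null && python3 ok.py 19.5 11 &&
python3 -m inch '[[[0,-0.003,0],0,1],[[0,-0.003,0],0,1]]' >/dev/null && python3 ok.py 19.5 11 &&
python3 -m inch '[[[0,-0.003,0],0,1],[[0,-0.003,0],0,1]]' >/dev/null && python3 ok.py 19.5 11 &&
python3 -m inch '[[[0,-0.003,0],0,1],[[0,-0.003,0],0,1]]' >/dev/null && python3 ok.py 19.5 11 &&
python3 -m inch '[[[0,-0.003,0],0,1],[[0,-0.003,0],0,1]]' >/dev/null && python3 ok.py 19.5 11 &&
python3 -m inch '[[[0,-0.003,0],0,1],[[0,-0.003,0],0,1]]' >/dev/null && python3 ok.py 19.5 11
```

```text
t 14.83 x 0.5005 y -0.0425 z 0.1303 fz 13.1 fx -1.4 fy 4.0
t 15.00 x 0.5008 y -0.0476 z 0.1302 fz 13.5 fx -1.0 fy 3.7
t 15.17 x 0.5011 y -0.0543 z 0.1301 fz 11.5 fx -0.3 fy 0.0
t 15.33 x 0.5014 y -0.0605 z 0.1300 fz 12.0 fx -0.7 fy 0.4
t 15.50 x 0.5017 y -0.0666 z 0.1300 fz 10.9 fx -0.4 fy 0.2
```

```bash
python3 -m inch '[[[0,-0.003,0.0004],0,1],[[0,-0.003,0.00005],0,1]]' >/dev/null && python3 ok.py 19.5 11 &&
python3 -m inch '[[[0,-0.003,0.00005],0,1],[[0,-0.003,0.00005],0,1]]' >/dev/null && python3 ok.py 19.5 11 &&
python3 -m inch '[[[0,-0.003,0.00005],0,1],[[0,-0.003,0.00005],0,1]]' >/dev/null && python3 ok.py 19.5 11 &&
python3 -m inch '[[[0,-0.003,0.00005],0,1],[[0,-0.003,0.00005],0,1]]' >/dev/null && python3 ok.py 19.5 11 &&
python3 -m inch '[[[0,-0.003,0.00005],0,1],[[0,-0.003,0.00005],0,1]]' >/dev/null && python3 ok.py 19.5 11 &&
python3 -m inch '[[[0,-0.003,0.00005],0,1],[[0,-0.003,0.00005],0,1]]' >/dev/null && python3 ok.py 19.5 11
```

```text
t 15.67 x 0.5021 y -0.0726 z 0.1297 fz 13.2 fx -1.2 fy 0.2
t 15.83 x 0.5023 y -0.0781 z 0.1295 fz 12.5 fx -0.4 fy 4.6
t 16.00 x 0.5026 y -0.0841 z 0.1294 fz 11.5 fx -1.1 fy 0.0
t 16.17 x 0.5029 y -0.0905 z 0.1293 fz 11.6 fx -0.3 fy 0.3
t 16.33 x 0.5032 y -0.0966 z 0.1291 fz 10.7 fx 0.2 fy 0.6
```

```bash
python3 -m inch '[[[0,-0.003,0.0004],0,1],[[0,-0.003,0.0003],0,1]]' >/dev/null && python3 ok.py 19.5 11 &&
python3 -m inch '[[[0,0,0.0002],0,1],[[0,0,0],0,1]]' >/dev/null && python3 ok.py 19.5 11 &&
python3 -m inch '[[[0,0.002,0],0,1],[[0,0.003,-0.00003],0,1]]' >/dev/null && python3 ok.py 19.5 12 &&
python3 -m inch '[[[0,0.003,-0.00003],0,1],[[0,0.003,-0.00003],0,1]]' >/dev/null && python3 ok.py 19.5 12 &&
python3 -m inch '[[[0,0.003,-0.00003],0,1],[[0,0.003,-0.00003],0,1]]' >/dev/null && python3 ok.py 19.5 12 &&
python3 -m inch '[[[0,0.003,-0.00003],0,1],[[0,0.003,-0.00003],0,1]]' >/dev/null && python3 ok.py 19.5 12 &&
python3 -m inch '[[[0,0.003,-0.00003],0,1],[[0,0.003,-0.00003],0,1]]' >/dev/null && python3 ok.py 19.5 12 &&
python3 -m inch '[[[0,0.003,-0.00003],0,1],[[0,0.003,-0.00003],0,1]]' >/dev/null && python3 ok.py 19.5 12 &&
python3 -m inch '[[[0,0.003,-0.00003],0,1],[[0,0.003,-0.00003],0,1]]' >/dev/null && python3 ok.py 19.5 12 &&
python3 -m inch '[[[0,0.003,-0.00003],0,1],[[0,0.003,-0.00003],0,1]]' >/dev/null && python3 ok.py 19.5 12
```

```text
t 16.50 x 0.5036 y -0.1027 z 0.1286 fz 13.6 fx -0.7 fy 0.4
t 16.67 x 0.5037 y -0.1030 z 0.1286 fz 13.6 fx -1.8 fy 0.1
t 16.83 x 0.5035 y -0.0980 z 0.1287 fz 14.8 fx -0.8 fy -1.2
t 17.00 x 0.5032 y -0.0918 z 0.1288 fz 13.9 fx -1.1 fy -2.0
t 17.17 x 0.5029 y -0.0858 z 0.1290 fz 15.4 fx -1.8 fy -1.7
t 17.33 x 0.5027 y -0.0798 z 0.1292 fz 16.7 fx -1.9 fy -1.1
t 17.50 x 0.5024 y -0.0738 z 0.1294 fz 17.0 fx -3.0 fy -1.1
t 17.67 x 0.5021 y -0.0679 z 0.1295 fz 17.7 fx -3.2 fy -1.0
t 17.83 x 0.5018 y -0.0618 z 0.1297 fz 18.8 fx -3.7 fy -0.7
t 18.00 x 0.5015 y -0.0559 z 0.1298 fz 17.6 fx -3.5 fy -0.5
```

```bash
python3 -m inch '[[[0,0.003,-0.0003],0,1],[[0,0.003,-0.00006],0,1]]' >/dev/null && python3 ok.py 19.5 12 &&
python3 -m inch '[[[0,0.003,-0.00006],0,1],[[0,0.003,-0.00006],0,1]]' >/dev/null && python3 ok.py 19.5 12 &&
python3 -m inch '[[[0,0.003,-0.00006],0,1],[[0,0.003,-0.00006],0,1]]' >/dev/null && python3 ok.py 19.5 12 &&
python3 -m inch '[[[0,0.003,-0.00006],0,1],[[0,0.003,-0.00006],0,1]]' >/dev/null && python3 ok.py 19.5 12 &&
python3 -m inch '[[[0,0.003,-0.00006],0,1],[[0,0.003,-0.00006],0,1]]' >/dev/null && python3 ok.py 19.5 12 &&
python3 -m inch '[[[0,0.003,-0.00006],0,1],[[0,0.003,-0.00006],0,1]]' >/dev/null && python3 ok.py 19.5 12 &&
python3 -m inch '[[[0,0,0],0,1],[[0,0,0],0,1]]' >/dev/null && python3 ok.py 19.5 12 &&
python3 -m inch '[[[0,0,0],0,1],[[0,0,0],0,1],[[0,0,0],0,1],[[0,0,0],0,1]]' >/dev/null && python3 ok.py 19.5 12 &&
python3 -c "
from h import *;s=get_state();print(np.round(s['ee_rot'],4).tolist(),np.round(s['torque'],2))"
```

```text
t 18.17 x 0.5012 y -0.0498 z 0.1300 fz 17.8 fx -2.9 fy -1.1
t 18.33 x 0.5009 y -0.0438 z 0.1301 fz 16.8 fx -1.9 fy -0.3
t 18.50 x 0.5006 y -0.0378 z 0.1302 fz 16.7 fx -2.7 fy -0.3
t 18.67 x 0.5003 y -0.0317 z 0.1303 fz 16.8 fx -2.8 fy -1.2
t 18.83 x 0.5000 y -0.0256 z 0.1303 fz 16.1 fx -1.5 fy -2.3
t 19.00 x 0.4996 y -0.0196 z 0.1303 fz 15.6 fx -1.6 fy -2.0
t 19.17 x 0.4997 y -0.0193 z 0.1303 fz 14.9 fx -0.9 fy 0.3
t 19.50 x 0.4996 y -0.0195 z 0.1303 fz 15.6 fx -1.3 fy -0.0
[[-0.9987, -0.0501, 0.0028], [-0.0501, 0.9987, -0.0004], [-0.0028, -0.0006, -1.0]] [0.15 0.29 0.03]
```

```bash
python3 -m inch '[[[0,0.0015,0.0001],0,1],[[0,0.003,0],0,1]]' >/dev/null && python3 ok.py 19.5 12 &&
python3 -m inch '[[[0,0.003,0.00003],0,1],[[0,0.003,0.00003],0,1]]' >/dev/null && python3 ok.py 19.5 12 &&
python3 -m inch '[[[0,0.003,0.00003],0,1],[[0,0.003,0.00003],0,1]]' >/dev/null && python3 ok.py 19.5 12 &&
python3 -m inch '[[[0,0.003,0.00003],0,1],[[0,0.003,0.00003],0,1]]' >/dev/null && python3 ok.py 19.5 12 &&
python3 -m inch '[[[0,0.003,0.00003],0,1],[[0,0.003,0.00003],0,1]]' >/dev/null && python3 ok.py 19.5 12 &&
python3 -m inch '[[[0,0.003,0.00003],0,1],[[0,0.003,0.00003],0,1]]' >/dev/null && python3 ok.py 19.5 12 &&
python3 -m inch '[[[0,0.003,0.00003],0,1],[[0,0.003,0.00003],0,1]]' >/dev/null && python3 ok.py 19.5 12 &&
python3 -m inch '[[[0,0.003,0.00003],0,1],[[0,0.003,0.00003],0,1]]' >/dev/null && python3 ok.py 19.5 12 &&
python3 -m inch '[[[0,0.003,0.00003],0,1],[[0,0.003,0.00003],0,1]]' >/dev/null && python3 ok.py 19.5 12 &&
python3 -m inch '[[[0,0.003,0.00003],0,1],[[0,0.003,0.00003],0,1]]' >/dev/null && python3 ok.py 19.5 12 &&
python3 -m inch '[[[0,0.003,0.00003],0,1],[[0,0.003,0.00003],0,1]]' >/dev/null && python3 ok.py 19.5 12
```

```text
t 19.67 x 0.4995 y -0.0154 z 0.1303 fz 15.6 fx -2.3 fy -1.2
t 19.83 x 0.4992 y -0.0092 z 0.1303 fz 16.7 fx -2.2 fy -0.5
t 20.00 x 0.4989 y -0.0031 z 0.1303 fz 17.2 fx -2.1 fy -1.4
t 20.17 x 0.4986 y 0.0029 z 0.1302 fz 16.4 fx -3.6 fy -0.7
t 20.33 x 0.4983 y 0.0090 z 0.1301 fz 14.9 fx -1.8 fy -0.0
t 20.50 x 0.4980 y 0.0150 z 0.1300 fz 14.2 fx -1.5 fy -0.3
t 20.67 x 0.4977 y 0.0210 z 0.1299 fz 15.1 fx -1.5 fy 0.2
t 20.83 x 0.4974 y 0.0270 z 0.1298 fz 14.8 fx -1.2 fy -1.6
t 21.00 x 0.4971 y 0.0331 z 0.1296 fz 13.7 fx -0.5 fy -0.6
t 21.17 x 0.4968 y 0.0391 z 0.1295 fz 13.8 fx -0.8 fy -0.6
t 21.33 x 0.4964 y 0.0451 z 0.1293 fz 12.8 fx -1.4 fy -0.7
```

```bash
python3 -m inch '[[[0,0.003,0.0003],0,1],[[0,0.003,0.00006],0,1]]' >/dev/null && python3 ok.py 19.5 11 &&
python3 -m inch '[[[0,0.003,0.00006],0,1],[[0,0.003,0.00006],0,1]]' >/dev/null && python3 ok.py 19.5 11 &&
python3 -m inch '[[[0,0.003,0.00006],0,1],[[0,0.003,0.00006],0,1]]' >/dev/null && python3 ok.py 19.5 11 &&
python3 -m inch '[[[0,0.003,0.00006],0,1],[[0,0,0.0002],0,1]]' >/dev/null && python3 ok.py 19.5 11
python3 -m inch '[[[0,0,-0.002],0,1],[[0,0,-0.006],0,1],[[0,0,-0.015],0,1],[[0,0,-0.02],0,1],[[0,0,-0.017],0,1]]' >/dev/null
python3 -m inch '[[[0,0,0],0,1],[[0,0,0],0,1],[[0,0,0],0,1]]'
python3 - <<'E'
from h import *
i=cams.camera_info('wrist');im=cv2.cvtColor(cams.get_image('wrist'),cv2.COLOR_RGB2BGR);cv2.imwrite('pics/w2.png',im)
im=cv2.cvtColor(cams.get_image('scene'),cv2.COLOR_RGB2BGR);cv2.imwrite('pics/s3.png',im)
a=cv2.resize(im[150:240,150:310],None,fx=5,fy=5,interpolation=cv2.INTER_CUBIC)
cv2.imwrite('pics/s3c.png',a)
E
```

```text
t 21.50 x 0.4962 y 0.0511 z 0.1291 fz 13.8 fx -0.9 fy -1.4
t 21.67 x 0.4959 y 0.0571 z 0.1289 fz 14.2 fx -0.6 fy -0.5
t 21.83 x 0.4955 y 0.0631 z 0.1287 fz 13.6 fx -0.7 fy 0.6
t 22.00 x 0.4954 y 0.0666 z 0.1285 fz 14.1 fx 0.4 fy 1.5
clock: 22.67
eef_pos: [0.4933, 0.066, 0.1854]
ee_rot: [[-0.999, -0.05, -0.002], [-0.05, 0.999, -0.0], [0.002, 0.0, -1.0]]
wrist_force: [0.5, 0.0, -4.0]
width: 0.0257
grip_force: 50.0
```

View pics/s3c.png

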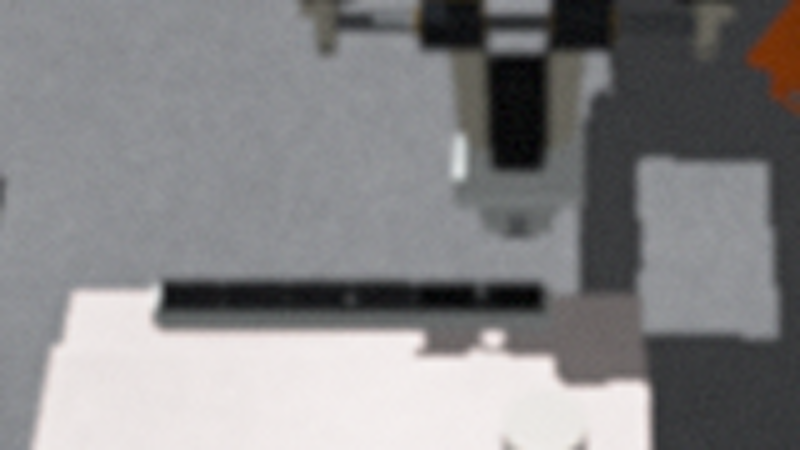

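View pics/w2.png

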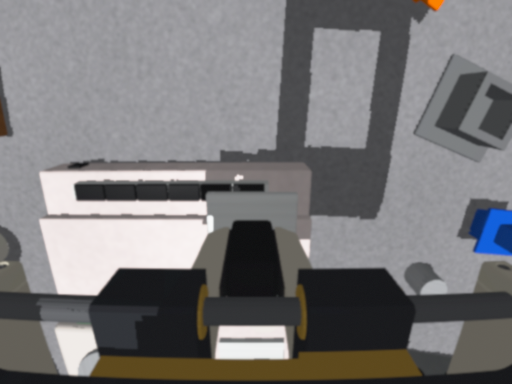

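The scene crop shows the trim as one straight black line from (160,282) to (545,285), and the wrist view shows the same, flush. I'll check this numerically from the sub-pixel edges before and after.

```bash
python3 - <<'E'
from h import *
row=np.array([.4984,-.0178]);yd=np.array([-.0506,.9987]);xd=np.array([.9987,.0506])
def prof(f):
    g=cv2.imread(f,0).astype(float); out=[]
    for yc in (-82.5,-49.5,-16.5,16.5,49.5,82.5):
        t=[];b=[]
        for dy in np.linspace(-11,11,9):
            p=row+yd*(yc+dy)/1e3
            u,v=proj('scene',(*p,.075)); vs=np.arange(v-8,v+9,.1)
            s=cv2.remap(g.astype(np.float32),np.full((1,len(vs)),u,np.float32),vs[None].astype(np.float32),cv2.INTER_LINEAR)[0]
            k=np.argmin(s); m=s[k]
            for d,o in((-1,t),(1,b)):
                seg=s[k::d]; h=(m+65)/2
                j=np.argmax(seg>h); o.append(vs[k]+d*j*.1-v)
        out.append((np.median(t),np.median(b)))
    return np.array(out)
a=prof('pics/scene0.png');b=prof('pics/s3.png');print(a.T.round(2));print(b.T.round(2));print((b-a).T.round(2))
print(proj('scene',(*row,.08))[1]-proj('scene',(*row,.075))[1])
E
```

```text
[[-1.8 -1.9 -2.2 -2.  -2.3 -2.1]
 [ 2.6  2.5  2.5  2.4  2.4  2.4]]
[[-0.8 -0.9 -0.9 -1.  -0.7 -0.8]
 [ 3.5  3.5  3.4  3.4  3.2  3.2]]
[[1.  1.  1.3 1.  1.6 1.3]
 [0.9 1.  0.9 1.  0.8 0.8]]
-1.2796768601972417
```

Every length moved down 4–6 mm, and the tops now lie on one line within about 0.2 px (under 1 mm). Returning to the stand.

```bash
python3 -m inch '[[[0,0,0],0.119,1],[[0,0,0],0.119,1],[[0,0,0],0.119,1]]' >/dev/null
python3 -m inch '[[[0.0169,0.022,0],0,1],[[0.0169,0.022,0],0,1],[[0.0169,0.022,0],0,1],[[0.0169,0.022,0],0,1],[[0.0169,0.022,0],0,1]]' >/dev/null
python3 -m inch '[[[0.0169,0.022,0],0,1],[[0.0169,0.022,0],0,1],[[0.0169,0.022,0],0,1],[[0.0169,0.0215,0],0,1],[[0.0169,0.0215,0],0,1]]' >/dev/null
python3 -m inch '[[[0,0,0],0,1],[[0,0,0],0,1],[[0,0,0],0,1],[[0,0,0],0,1],[[0,0,0],0,1]]'
```

```text
clock: 24.27
eef_pos: [0.3995, 0.3249, 0.1868]
ee_rot: [[-0.953, 0.303, -0.0], [0.303, 0.953, -0.001], [0.0, -0.001, -1.0]]
wrist_force: [-0.7, -0.3, -3.6]
width: 0.026
grip_force: 50.0
```

```bash
python3 -m inch '[[[0,0,0.012],0,1],[[0,0,0.018],0,1],[[0,0,0.018],0,1],[[0,0,0.012],0,1],[[0,0,0.006],0,1]]' >/dev/null; python3 ok.py 4 -3 &&
python3 -m inch '[[[0,0,0],0,1],[[0,0,0.004],0,1],[[0,0,0.004],0,1],[[0,0,0.004],0,1]]' >/dev/null; python3 ok.py 4 -4 &&
python3 -m inch '[[[0,0,0.004],0,1],[[0,0,0.004],0,1]]' >/dev/null; python3 ok.py 4 -4 &&
python3 -m inch '[[[0,0,0.004],0,1],[[0,0,0.004],0,1]]' >/dev/null; python3 ok.py 4 -4 &&
python3 -m inch '[[[0,0,0.004],0,1],[[0,0,0.004],0,1]]' >/dev/null; python3 ok.py 4 -4 &&
python3 -m inch '[[[0,0,0.004],0,1],[[0,0,0.004],0,1]]' >/dev/null; python3 ok.py 4 -4 &&
python3 -m inch '[[[0,0,0.003],0,1],[[0,0,0.002],0,1]]' >/dev/null; python3 ok.py 4 -4 &&
python3 -m inch '[[[0,0,0.002],0,1],[[0,0,0.001],0,1]]' >/dev/null; python3 ok.py 4 -4
```

```text
t 24.68 x 0.3981 y 0.3246 z 0.1182 fz -0.7 fx -1.0 fy -0.6
t 25.02 x 0.3999 y 0.3264 z 0.1099 fz 1.0 fx -1.0 fy -0.1
t 25.18 x 0.3995 y 0.3261 z 0.1012 fz -0.5 fx 0.1 fy 0.4
t 25.35 x 0.3992 y 0.3259 z 0.0928 fz -0.6 fx 0.1 fy -0.0
t 25.52 x 0.3992 y 0.3259 z 0.0847 fz 0.8 fx 0.2 fy -0.8
t 25.68 x 0.3992 y 0.3259 z 0.0767 fz 0.1 fx 0.3 fy -0.4
t 25.85 x 0.3990 y 0.3258 z 0.0716 fz 0.2 fx 0.0 fy -0.2
t 26.02 x 0.3992 y 0.3259 z 0.0689 fz 0.3 fx 0.5 fy -0.5
```

```bash
python3 -m inch '[[[0,-0.001,0.001],0,1],[[0,0,0.0007],0,1]]' >/dev/null; python3 ok.py 3 -4 &&
python3 -m inch '[[[0,0,0.0007],0,1],[[0,0,0],0,1]]' >/dev/null; python3 ok.py 2 -4 &&
python3 -m inch '[[[0,0,0.0005],0,1],[[0,0,0],0,1]]' >/dev/null; python3 ok.py 2 -4 &&
python3 -m inch '[[[0,0,0.0005],0,1],[[0,0,0],0,1]]' >/dev/null; python3 ok.py 2 -4 &&
python3 -m inch '[[[0,0,0.0005],0,1],[[0,0,0],0,1]]' >/dev/null; python3 ok.py 2 -4 &&
python3 -m inch '[[[0,0,0.0005],0,1],[[0,0,0],0,1]]' >/dev/null; python3 ok.py 2 -4
```

```text
t 26.18 x 0.3989 y 0.3249 z 0.0674 fz -0.1 fx -0.1 fy -1.0
t 26.35 x 0.3989 y 0.3250 z 0.0667 fz 0.1 fx -0.1 fy 0.1
t 26.52 x 0.3989 y 0.3250 z 0.0663 fz -0.6 fx -0.6 fy 0.4
t 26.68 x 0.3989 y 0.3250 z 0.0657 fz -0.9 fx 0.7 fy 0.0
t 26.85 x 0.3990 y 0.3250 z 0.0656 fz 2.9 fx -2.0 fy -0.6
t 26.85 x 0.3990 y 0.3250 z 0.0656 fz 2.9 fx -2.0 fy -0.6
```

Guard on the rim at the original height. I'll open gently and retreat straight up.

```bash
python3 -m inch '[[[0,0,0],0,0.4],[[0,0,0],0,0.3],[[0,0,0],0,0],[[0,0,0],0,-0.5],[[0,0,0],0,-1]]' >/dev/null
python3 -m inch '[[[0,0,0],0,-1],[[0,0,0],0,-1],[[0,0,0],0,-1],[[0,0,0],0,-1],[[0,0,0],0,-1]]'
python3 -m inch '[[[0,0,-0.01],0,-1],[[0,0,-0.02],0,-1],[[0,0,-0.03],0,-1],[[0,0,-0.03],0,-1],[[0,0,-0.03],0,-1]]' >/dev/null
python3 -m inch '[[[0,0,-0.03],0,-1],[[0,0,-0.02],0,-1],[[0,0,0],0,-1],[[0,0,0],0,-1],[[0,0,0],0,-1]]'
python3 - <<'E'
from h import *
i=cams.camera_info('wrist');a=cv2.cvtColor(cams.get_image('wrist'),cv2.COLOR_RGB2BGR)
s=cv2.cvtColor(cams.get_image('scene'),cv2.COLOR_RGB2BGR);cv2.imwrite('pics/s4.png',s)
u,v=map(int,proj('scene',(.40,.325,.08)))
s0=cv2.imread('pics/scene0.png')
c=[cv2.resize(x[v-45:v+45,u-35:u+35],(400,514),interpolation=cv2.INTER_CUBIC) for x in(s0,s)]
cv2.imwrite('pics/cmp.png',np.hstack(c))
E
```

```text
clock: 27.68
eef_pos: [0.3989, 0.3249, 0.0653]
ee_rot: [[-0.953, 0.302, -0.0], [0.302, 0.953, 0.0], [0.0, 0.0, -1.0]]
wrist_force: [-0.9, 0.4, -0.3]
width: 0.081
grip_force: 0.0
clock: 28.52
eef_pos: [0.3986, 0.3248, 0.2348]
ee_rot: [[-0.953, 0.302, -0.001], [0.302, 0.953, -0.0], [0.0, -0.0, -1.0]]
wrist_force: [-0.0, -0.5, -0.3]
width: 0.0928
grip_force: 0.0
```

View pics/cmp.png

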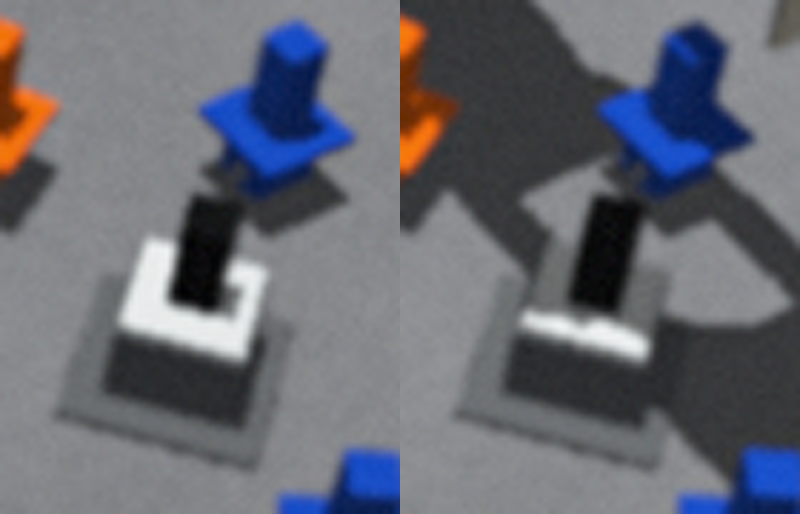

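The before and after crops show the roller in the same place: handle at about (205,250) against (605,250), upright, with the guard flat on the rim. Handing in.

```bash
python3 -c "
from station import order
print(order.close_job())"
```

```text
the job is handed in; nothing more can be done
None
```

I rolled the whole row in both directions at about 11–19 N, and the camera shows all six trim lengths straight and home to within about 1 mm. The roller is back upright in its stand and released, and I handed the job in; it returned no verdict.

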